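# Stir the clay balls in the dryer and fit its nozzle

### The arm

A 6-joint arm with a two-finger parallel gripper is mounted at the origin on the work surface. World frame = base frame: x ahead of the robot, y to its left, z up, the work surface at z = 0. Lengths are in m, angles in rad, forces in N, time in s.
With the tool pointing down it reaches from about 0.375 to 0.9 m from the base axis. Payload 3.1 kg.
Tool frame: the origin (TCP) lies at the centre of the arm's flange, where the gripper is bolted on; the fingertips stand 182 mm ahead of it and the grasp point (between the pads) lies 164 mm ahead of it; z points along the fingers, y is the line along which they close (so a half turn about z gives the same grasp; the last joint's range is limited). The gripper opens to 87 mm and grips with 3 to 60 N. Pads are 19 mm wide; open, the fingers measure 117 mm over their backs; the gripper's body (75 mm by 190 mm) begins 51 mm behind the grasp point.
Start: joints at [-1.371, 0.527, 1.433, -0, 1.181, -0.178], TCP at [0.231, -0.581, 0.405] pointing down, gripper open.
Joint ranges: [-3.08, 3.08], [-0.75, 2.2], [0.22, 2.44], [-1.43, 4.57], [0, 2.65], [-2.85, 2.85]. Speed limits (rad/s): [2.79, 2.79, 3.14, 3.14, 3.14, 3.14].

### API

Orientations are given as a unit quaternion [x, y, z, w].
In Python, from rig import * gives the robot as it stands.
- The arm moves only by the tool move_arm, never from a script. Its argument "commands" is a list that holds one entry, the list of rows, each a list of 6 numbers: the shift along the tool's x, y, z in units of 40 mm (1.0 is 40 mm), then the turn, a rotation vector about the tool's x, y, z in rad. A call has 1 to 12 rows; each row is the pose to reach, as a shift and turn from the pose commanded when the call began, along the tool's axes at that moment; what a row does not reach only later rows make up. A row lasts 1/8 s, in which the tool goes at most 62.5 mm and 10.7 degrees, less where a joint would pass 70% of its speed; a pose out of reach is approached as far as the arm can. A call with a gripper value outside its range is refused whole. "claw" is the closure, from -1 (fully open) to 1 (shut), so that 0 is half open, set as the call begins (left out, the last holds). The fingers move at their own pace and stop on an object; "squeeze" is the grip in N (left out, the last holds). Time passes only in rows, so rows that repeat a pose let the fingers close. It gives the time, the measured TCP pose, the force, the opening and the grip force at its end, in the units of the state.
- get_obs(): the state, without advancing time (a new reading comes with each control period).
- camera(name): name is "scene" or "side" or "wrist"; returns a dict with "pixels" (480x640x3 uint8, blue, green, red), "range_z" (480x640 float32, m along the optical axis (not along the pixel's ray), 0 where there is no reading), "camera_matrix" (3x3 intrinsics, pixels), "extrinsics" (4x4, takes a point from world to camera coordinates). Camera axes: x right, y up, looking along -z (the intrinsics and any distortion apply to the point x, -y, -z); pixel columns grow to the right and rows downward; lengths in m; the calibration is good to about 2 mm. A picture is of the moment at which its call begins.
- hand_in(): hands the job in; it is judged then, once.
The state is a dict: "time": time; "q": joint angles; "joint_velocities": joint speeds; "joint_torque": joint torques, N m; "position": TCP position; "tool_rot": TCP orientation; "ft_force": force on the tool from outside, world axes, zero at the start; "moment": the same for the moment, N m; "grip_width": finger opening in m; "grip_force": force on a finger pad.
Only numpy, scipy, OpenCV 4.12 (cv2) and the standard library are available. Lean on these libraries where they do the work, as an engineer would, in place of code of your own. Each camera call takes 0.05 s, during which the arm holds its last target. There are 200 camera calls.

### The job

Take the stirring stick from its plaster batt, put its foot into the dryer's ring pan and stir the wet clay balls round the hub for two full turns or a little more, keeping them all in the pan. Stand the stick upright on the batt again and let it go; then push the elbow nozzle right down onto the blower's spigot with its spout pointing at the middle of the pan, and let it go. Leave everything else on the table alone.

Things in the scene. Friction and masses are not known exactly. Their poses are not given: they have to be found in the camera images.
- dryer: The ball dryer, a fixed bench unit: a dark base plate (x -105..105, y -105..240 mm, 15 mm thick) carrying an open aluminium ring pan and, towards its +y, a grey blower box (130 x 120 mm, top 45 mm above the table, near edge 112 mm from the pan's centre) with a bare upright steel spigot. Origin: on the table under the pan's centre; +y points from the pan's centre to the spigot; z up.
- pan_floor (a point): Centre of the ring pan at floor level, 20 mm above the table. Pan 182 mm across, rim 32 mm above its floor; a solid hub 72 mm across and as high as the rim fills its middle. The balls lie in the flat ring channel between 36 and 86 mm radius (mid-line 61). The stick's foot on the mid-line leaves no gap for a ball to pass: it pushes them all ahead of it round the hub.
- spigot_foot (a point): Foot of the blower's spigot on its axis, at the blower box's flat top, 45 mm above the table and 170 mm from the pan's centre. The spigot is a steel stub 30 mm in diameter and 50 mm high, its top 10 mm tapering to 20 mm diameter. A seated nozzle rests on the box top here.
- spigot_top (a point): Centre of the spigot's top end, 95 mm above the table.
- blow_point (a point): Point above the pan's rim on the spigot's side, 95 mm from the spigot's axis straight towards the pan's centre, 120 mm above the table: where the nozzle's mouth is when the nozzle is seated and points at the middle of the pan.
- stick: The stirring stick, standing upright on the plaster batt: a square black rubber-covered handle (24 x 24 mm, flats facing its own x and y) above a round steel foot 28 mm in diameter and 36 mm high; 107 mm tall in all, about 150 g. Origin: centre of the foot's flat underside; z up along the stick.
- stick_grip (a point): Where to grip the stick: on the square handle, 65 mm above its underside (42 mm below its top), firmly: fast, jerky stirring twists it in a weak grip. Gripped here the fingers stay above the pan's rim while the foot moves just over the pan's floor.
- batt: The plaster batt, a fixed white disc 120 mm in diameter and 18 mm thick on the table, on which the stick stands. Origin: centre of its underside. It is either on the robot's left or on its right, with the nozzle on the other side.
- nozzle: The blower's nozzle, a grey plastic elbow of about 130 g standing on the table, open end down: a round sleeve (44 mm outside, 34 mm inside, 55 mm deep) under a square head (44 x 44 mm, 55 to 95 mm above its underside) with a level round spout 24 mm thick on its +x face. It fits the spigot with 2 mm of play all round. Origin: centre of the sleeve's open underside; z up; x along the spout.
- nozzle_grip (a point): Middle of the nozzle's square head, 75 mm above its underside; grip the head here across its own y (the two flats beside the spout).
- nozzle_mouth (a point): Centre of the spout's open end, 95 mm along the nozzle's x from its axis, 75 mm above its underside.
- pebble1_center (a point): Centre of a clay ball: a white fired-clay ball 34 mm in diameter, hollow, 25 g, wet and slippery, lying loose on the pan's floor in the ring channel. The five lie about 60 degrees apart round the hub, with one gap of about 120 degrees, wide enough to let the stick's foot down.
- pebble2_center (a point): Centre of a clay ball: a white fired-clay ball 34 mm in diameter, hollow, 25 g, wet and slippery, lying loose on the pan's floor in the ring channel. Like pebble1.
- pebble3_center (a point): Centre of a clay ball: a white fired-clay ball 34 mm in diameter, hollow, 25 g, wet and slippery, lying loose on the pan's floor in the ring channel. Like pebble1. It is the middle one of the five, facing the gap across the hub.
- pebble4_center (a point): Centre of a clay ball: a white fired-clay ball 34 mm in diameter, hollow, 25 g, wet and slippery, lying loose on the pan's floor in the ring channel. Like pebble1.
- pebble5_center (a point): Centre of a clay ball: a white fired-clay ball 34 mm in diameter, hollow, 25 g, wet and slippery, lying loose on the pan's floor in the ring channel. Like pebble1.
- mould: A bystander, to be left alone: white plaster mould, a thick-walled cylinder 84 mm across and 90 mm high. Origin: centre of its underside.
- jar: A bystander, to be left alone: closed white plastic jar 72 mm across and 90 mm high. Origin: centre of its underside.
- cup: A bystander, to be left alone: terracotta cup 72 mm across and 85 mm high. Origin: centre of its underside.
- brush: A bystander, to be left alone: brush lying on the table. Origin: centre of its underside.
- spatula: A bystander, to be left alone: spatula lying on the table. Origin: centre of its underside.
There are look-alikes about, which are no part of the job. What is shaped like the part that bears pebble3_center but orange is not meant.

How it is judged:
On the way, in this order (a step that is already met when the one before it is completed fails the run):
1. stirring with the stick's foot down in the pan, every ball is at once more than 35 mm from where it lay at the start (horizontal distance between stick and pan_floor below 0.086 m and z of stick in the frame of pan_floor below 0.022 m and distance of each of pebble1_center, pebble2_center, pebble3_center, pebble4_center, pebble5_center from where it was at the start of the episode above 0.035 m), for 0.05 s.
2. stirring on (foot in the pan), the middle ball (pebble3) has come right round to within 30 mm of where it started (horizontal distance between stick and pan_floor below 0.086 m and z of stick in the frame of pan_floor below 0.022 m and distance of pebble3_center from where it was at the start of the episode below 0.03 m), for 0.05 s.
3. stirring on (foot in the pan), every ball is again more than 35 mm from where it started (all of step 1), for 0.05 s.
4. the stick stands upright on the batt, let go (horizontal distance between stick and batt below 0.05 m and z of stick in the frame of batt between 0.014 and 0.022 m and angle between stick's own z axis and vertical below 0.08 rad and contact force between the fingers and stick below 0.1 N), for 0.2 s.
5. the nozzle is right down on the spigot with its spout pointing at the pan's middle (horizontal distance between nozzle and spigot_foot below 0.004 m and z of nozzle in the frame of spigot_foot below 0.004 m and angle between nozzle's own z axis and vertical below 0.06 rad and horizontal distance between nozzle_mouth and blow_point below 0.025 m), for 0.2 s.
At the end, for the whole second after the job is handed in: Stick upright on the batt (within 50 mm of its centre, tilt under 0.08 rad); nozzle down on the spigot (within 4 mm in height and of the axis, tilt under 0.06 rad), mouth within 25 mm sideways of the blow point; all five balls in the pan; all released and at rest (all of step 4 and all of step 5 and horizontal distance between each of pebble1_center, pebble2_center, pebble3_center, pebble4_center, pebble5_center and pan_floor below 0.088 m and z of each of pebble1_center, pebble2_center, pebble3_center, pebble4_center, pebble5_center in the frame of pan_floor below 0.04 m and linear speed of each of stick, nozzle, pebble1, pebble2, pebble3, pebble4, pebble5 below 0.02 m/s and contact force between the fingers and nozzle below 0.1 N); the robot touches nothing.
It fails at once if a bystander is moved more than 30 mm (distance of any of mould, jar, cup, brush, spatula from where it was at the start of the episode above 0.03 m).
It fails at once if a ball leaves the pan (horizontal distance between any of pebble1_center, pebble2_center, pebble3_center, pebble4_center, pebble5_center and pan_floor above 0.1 m).
It also fails if it takes over 72 s, if anything falls off the work surface, if the arm or the gripper's body presses on something with over 40 N, if the wrist force passes 120 N, or if a joint passes its speed limit or range.

## Working session

There is one attempt and no reset: what is moved stays moved. The work goes in short steps, Python scripts to look and compute and a tool call to move; the robot and the scene stay as the last step left them, time stands still between calls to the robot, and variables do not carry over. Pictures are saved under pics/ and viewed, at most 10 in all, crops included, and the job is handed in when it is done.

Besides the shell and the picture viewer there is one more tool, called after "Call:" as a command line: name --argument value ..., lists and objects as JSON in quotes. move_arm: Moves the arm, as the interface text tells. Its arguments: {"type":"object","properties":{"commands":{"type":"array","items":{"type":"array","items":{"type":"array","items":{"type":"number"}}}},"claw":{"type":"number"},"squeeze":{"type":"number"}},"required":["commands"]}

```bash
ls; mkdir -p pics; python3 - <<'E'
from rig import *
import cv2,numpy as np
o=get_obs();print(o)
ims=[]
for n in ["scene","side"]:
    c=camera(n);np.savez(f"{n}.npz",**c);cv2.imwrite(f"pics/{n}0.png",c["pixels"])
    print(n,c["camera_matrix"],c["extrinsics"], {k:np.shape(v) for k,v in c.items()})
E
```

```text
pics
{'time': 0.0, 'q': array([-1.37050637e+00,  5.28414427e-01,  1.43394236e+00, -3.22190833e-05,
        1.18135821e+00, -1.78502812e-01]), 'joint_velocities': array([ 0.00127493, -0.00072535, -0.00074317, -0.00116025,  0.00069963,
        0.00029943]), 'joint_torque': array([ 2.11090100e-04, -4.40038347e+01, -1.76589364e+01,  6.33563125e-02,
        5.81403694e-02, -1.69989526e-04]), 'position': array([ 0.23107354, -0.58032559,  0.40379026]), 'tool_rot': array([ 9.82116347e-01,  1.88272025e-01, -2.64556599e-05, -1.06094824e-03]), 'ft_force': array([0.67646197, 0.65322024, 0.9666457 ]), 'moment': array([ 0.0006802 ,  0.03375583, -0.0066161 ]), 'grip_force': 0.0, 'grip_width': 0.08734637272854733}
scene [[583.85839374   0.         311.73443152]
 [  0.         583.85839374 240.04642277]
 [  0.           0.           1.        ]] [[ 0.12827032  0.99169722  0.00912946 -0.02862367]
 [-0.80580387  0.09885101  0.58387379  0.35202249]
 [ 0.57812356 -0.08225023  0.81179311 -1.71918691]
 [ 0.          0.          0.          1.        ]] {'pixels': (480, 640, 3), 'range_z': (480, 640), 'camera_matrix': (3, 3), 'extrinsics': (4, 4)}
side [[443.18498453   0.         324.70362447]
 [  0.         443.18498453 248.18645784]
 [  0.           0.           1.        ]] [[ 0.78752561 -0.61626421 -0.00467238 -0.40900152]
 [ 0.38774066  0.48957334  0.78100904 -0.27607129]
 [-0.47902045 -0.6168763   0.62450224 -0.95670967]
 [ 0.          0.          0.          1.        ]] {'pixels': (480, 640, 3), 'range_z': (480, 640), 'camera_matrix': (3, 3), 'extrinsics': (4, 4)}
```

View pics/scene0.png

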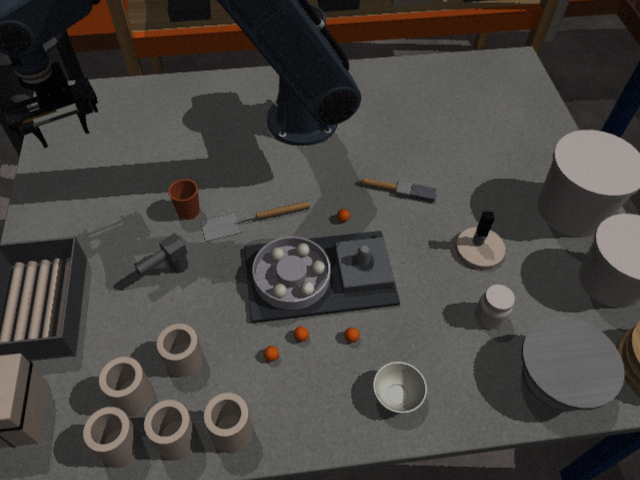

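View pics/side0.png

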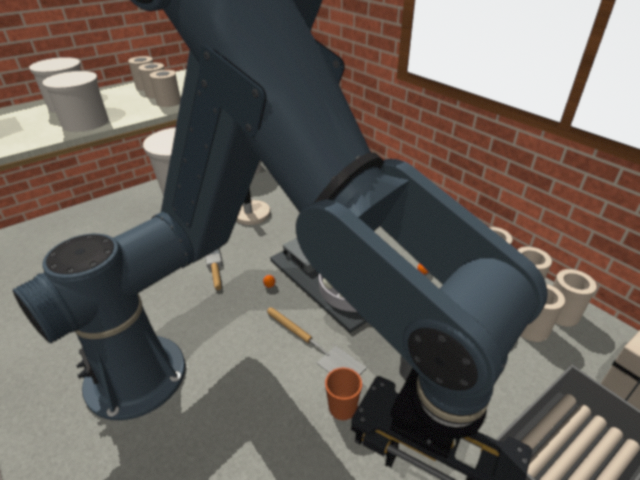

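The scene view shows the pan at (291,270) with five white balls and the gap to its left. The spigot is at (365,255), the stick at (485,228) on the batt (481,248), and the nozzle at (165,255) with its spout to the left. The side view is mostly blocked by the arm.

```bash
cat > h.py <<'E'
import numpy as np,cv2
def xyz(c):
    K,E,d=c["camera_matrix"],c["extrinsics"],c["range_z"].astype(float)
    v,u=np.mgrid[:480,:640]
    P=np.stack([(u-K[0,2])/K[0,0]*d,-(v-K[1,2])/K[1,1]*d,-d],-1)
    W=(P-E[:3,3])@E[:3,:3]; W[d==0]=np.nan
    return W
def ray(c,u,v,z):
    K,E=c["camera_matrix"],c["extrinsics"]
    r=np.array([(u-K[0,2])/K[0,0],-(v-K[1,2])/K[1,1],-1])@E[:3,:3]; o=-E[:3,3]@E[:3,:3]
    return o+r*(z-o[2])/r[2]
E
python3 - <<'E'
from h import *
np.set_printoptions(precision=4,suppress=True)
c=dict(np.load("scene.npz"));W=xyz(c);im=c["pixels"];hsv=cv2.cvtColor(im,cv2.COLOR_BGR2HSV)
Z=W[...,2]
def reg(u0,u1,v0,v1):
    m=np.zeros(Z.shape,bool);m[v0:v1,u0:u1]=1;return m
def circ(m):
    p=W[m][:,:2];r=cv2.minEnclosingCircle(p.astype(np.float32));return m.sum(),r
print("table",np.nanmedian(Z[reg(200,240,340,380)]))
m=reg(450,512,222,272)&(abs(Z-.018)<.006)&(im[...,0]>100);print("batt",circ(m))
cn=max(cv2.findContours(m.astype(np.uint8),0,2)[0],key=len);e=cv2.fitEllipse(cv2.convexHull(cn));print(e,ray(c,*e[0],.018))
m=reg(465,505,200,250)&(Z>.1)&(Z<.125);print("sticktop",circ(m),np.median(Z[m]),np.nanmax(Z[reg(470,500,205,240)]))
if m.sum()>5: print(cv2.minAreaRect(W[m][:,:2].astype(np.float32)))
m=reg(125,195,230,285)&(Z>.089)&(Z<.105);p=W[m][:,:2];print("nozhead",m.sum(),np.median(Z[m]),cv2.minAreaRect(p.astype(np.float32)),p.mean(0))
m=reg(125,195,230,285)&(Z>.065)&(Z<.105);p=W[m][:,:2];print("noz all",m.sum(),cv2.minAreaRect(p.astype(np.float32)),cv2.boxPoints(cv2.minAreaRect(p.astype(np.float32))))
m=reg(245,335,230,312)&(abs(Z-.052)<.004);p=W[m][:,:2]
print("rim/hub top",circ(m))
m=reg(345,385,235,275)&(Z>.088)&(Z<.105);print("spigot",circ(m),np.median(Z[m]),W[m].mean(0))
m=reg(330,400,230,295)&(abs(Z-.045)<.005);print("box",cv2.minAreaRect(W[m][:,:2].astype(np.float32)))
m=reg(240,402,230,320)&(abs(Z-.015)<.004);print("base",cv2.minAreaRect(W[m][:,:2].astype(np.float32)))
for n,(u,v) in enumerate([(278,254),(303,250),(318,268),(307,287),(280,290)]):
    m=reg(u-9,u+10,v-9,v+10)&(im.min(-1)>150);k,(l),s,ce=cv2.connectedComponentsWithStats(m.astype(np.uint8));i=1+np.argmax(s[1:,4]);print(n,ce[i],s[i,4],ray(c,*ce[i],.037),np.nanmax(Z[l==i]))
E
```

```text
table 0.0009943597637559376
batt (np.int64(1027), ((0.5161835551261902, 0.3830091953277588), 0.06078697368502617))
((481.07464599609375, 246.63087463378906), (36.458309173583984, 48.519805908203125), 109.3316421508789) [0.5169 0.3822 0.018 ]
sticktop (np.int64(111), ((0.5042081475257874, 0.3747587502002716), 0.016103677451610565)) 0.11487237756816843 0.13105000518597407
((0.5047881603240967, 0.37536677718162537), (0.024702899158000946, 0.026578862220048904), 80.01058959960938)
nozhead 366 0.09531788139483172 ((0.49138304591178894, -0.3881516456604004), (0.04676653817296028, 0.11787346750497818), 31.5792293548584) [ 0.4789 -0.364 ]
noz all 801 ((0.49361827969551086, -0.3877502679824829), (0.0486191064119339, 0.11825447529554367), 34.055240631103516) [[ 0.4404 -0.3524]
 [ 0.5066 -0.4504]
 [ 0.5469 -0.4231]
 [ 0.4806 -0.3252]]
rim/hub top (np.int64(1479), ((0.5372352600097656, -0.0758984386920929), 0.10803931951522827))
spigot (np.int64(95), ((0.5439833402633667, 0.07817157357931137), 0.01451530959457159)) 0.09438086218032768 [0.5452 0.0774 0.0943]
box ((0.5416330099105835, 0.0804009661078453), (0.13781540095806122, 0.12046292424201965), 0.8642231822013855)
base ((0.543465793132782, -0.012662246823310852), (0.21447230875492096, 0.367148756980896), 0.7149435877799988)
0 [279.5 252. ] 10 [ 0.4855 -0.1122  0.037 ] 0.05662730457232034
1 [305. 248.] 9 [ 0.4813 -0.0501  0.037 ] 0.05821063962389518
2 [321.3077 265.9231] 13 [ 0.5372 -0.0182  0.037 ] 0.057048843688805286
3 [308.95  286.175] 40 [ 0.5888 -0.0541  0.037 ] 0.05889789949418485
4 [281.875 289.125] 8 [ 0.589  -0.1167  0.037 ] 0.05643730418402182
```

```bash
cat >> h.py <<'E'
from scipy.spatial.transform import Rotation as R
def go(o,x,y,z,yaw):
    "tool units/rotvec from obs o to a downward tool at flange x,y,z and yaw"
    Rc=R.from_quat(o["tool_rot"]); Rt=R.from_euler("z",yaw)*R.from_euler("x",np.pi)
    s=Rc.inv().apply(np.array([x,y,z])-o["position"])/.04
    print("move",np.round(s,3),np.round((Rc.inv()*Rt).as_rotvec(),3))
E
python3 - <<'E'
from h import *
from rig import *
np.set_printoptions(precision=4,suppress=True)
c=camera("wrist");o=get_obs();E=c["extrinsics"];p=-E[:3,:3].T@E[:3,3]
Rc=R.from_quat(o["tool_rot"]);print("cam in tool",Rc.inv().apply(p-o["position"]),"look in tool",Rc.inv().apply(-E[2,:3]),c["camera_matrix"][0])
go(o,.46,-.04,.405,1.571)
c=dict(np.load("scene.npz"));W=xyz(c);Z=W[...,2]
print("sticktop ray",ray(c,487,213,.125))
for u0,u1,v0,v1 in [(475,520,280,330)]:
    m=np.zeros(Z.shape,bool);m[v0:v1,u0:u1]=1;m&=(Z>.08)&(Z<.1);print("jar",W[m].mean(0))
E
```

```text
cam in tool [0.0765 0.0009 0.0203] look in tool [-0.2817  0.0001  0.9595] [357.851    0.     324.9211]
move [ 10.313 -10.436  -0.005] [-0.001 -0.001 -1.192]
sticktop ray [0.4952 0.376  0.125 ]
jar [0.7015 0.3477 0.0904]
```

Call:
move_arm --commands '[[[11.24, -10.07, 0, 0, 0, -1.192], [11.24, -10.07, 0, 0, 0, -1.192], [11.24, -10.07, 0, 0, 0, -1.192], [11.24, -10.07, 0, 0, 0, -1.192], [11.24, -10.07, 0, 0, 0, -1.192], [11.24, -10.07, 0, 0, 0, -1.192], [11.24, -10.07, 0, 0, 0, -1.192], [11.24, -10.07, 0, 0, 0, -1.192], [11.24, -10.07, 0, 0, 0, -1.192], [11.24, -10.07, 0, 0, 0, -1.192], [11.24, -10.07, 0, 0, 0, -1.192], [11.24, -10.07, 0, 0, 0, -1.192]]]' --claw -1 --squeeze 40

```text
time: 1.65
position: [0.4997, -0.0403, 0.4045]
tool_rot: [0.707, 0.707, -0.0, -0.0]
ft_force: [1.2, -1.1, 0.8]
grip_width: 0.0869
grip_force: 0.0
```

```bash
python3 - <<'E'
from h import *
from rig import *
np.set_printoptions(precision=4,suppress=True)
o=get_obs();print(o["time"],o["position"],o["tool_rot"],o["q"])
for n in("wrist","side"):
    c=camera(n);np.savez(n+"1.npz",**c);cv2.imwrite(f"pics/{n}1.png",c["pixels"])
go(o,.503,.375,.37,1.71)
E
```

```text
1.65 [ 0.4997 -0.0403  0.4045] [ 0.7069  0.7073 -0.0004 -0.0002] [-0.3037  0.3624  1.7377 -0.0006  1.0423 -0.3039]
move [10.384  0.089  0.859] [-0.001  0.    -0.139]
```

View pics/wrist1.png

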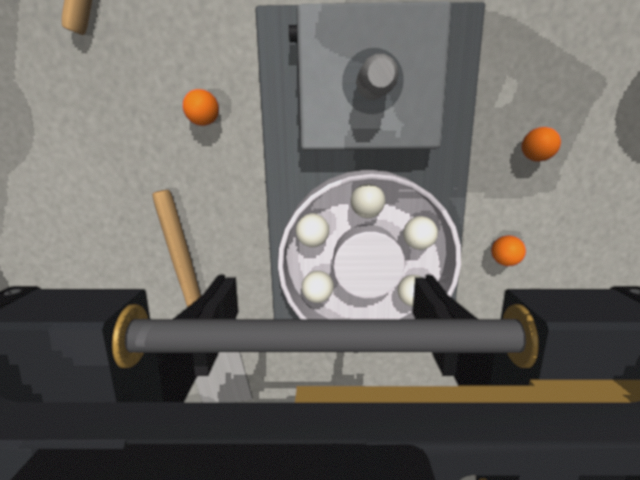

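Wrist view: hub top is at (370,265), spigot top at (380,72), and the balls at (368,200), (312,230), (421,232), (317,288) and (411,291). Up in the image is +y. Next I'll measure these and move over the stick.

```bash
python3 - <<'E'
from h import *
np.set_printoptions(precision=4,suppress=True)
def fitc(p):
    A=np.c_[2*p,np.ones(len(p))];s=np.linalg.lstsq(A,(p**2).sum(1),rcond=None)[0];return s[:2],np.sqrt(s[2]+s[:2]@s[:2])
c=dict(np.load("wrist1.npz"));W=xyz(c);Z=W[...,2];im=c["pixels"]
r=np.hypot(W[...,0]-.54,W[...,1]+.092)
hub=(abs(Z-.052)<.006)&(r<.045);rim=(abs(Z-.052)<.006)&(r>.08)&(r<.1)
p=W[hub][:,:2];print("hub",hub.sum(),np.median(Z[hub]),cv2.minEnclosingCircle(p.astype(np.float32)),p.mean(0))
print("rim",fitc(W[rim][:,:2]))
# edge points of rim outer per angle
P=W[rim][:,:2]-[.54,-.092];a=np.degrees(np.arctan2(P[:,1],P[:,0]))//10;rr=np.hypot(*P.T)
E=np.array([P[a==k][np.argmax(rr[a==k])] for k in np.unique(a)])+[.54,-.092];print("outer",fitc(E),len(E))
m=(Z>.088)&(Z<.1)&(abs(W[...,1]-.08)<.03)&(abs(W[...,0]-.545)<.03);p=W[m][:,:2];print("spig",m.sum(),np.median(Z[m]),cv2.minEnclosingCircle(p.astype(np.float32)),p.mean(0))
g=cv2.cvtColor(im,cv2.COLOR_BGR2GRAY)
m=(abs(Z-.045)<.004)&(abs(W[...,1]-.08)<.09)&(abs(W[...,0]-.545)<.09);print("box",cv2.minAreaRect(W[m][:,:2].astype(np.float32)))
# base side edges
for s in(0,1):
  pts=[]
  for v in range(20,260,4):
    row=W[v];ok=(abs(row[:,2]-.015)<.004)&(abs(row[:,0]-.54)<.12)
    if ok.sum()>5: x=row[ok];pts.append(x[np.argmax(x[:,0]) if s else np.argmin(x[:,0])][:2])
  pts=np.array(pts);f=np.polyfit(pts[:,1],pts[:,0],1);print("edge",f,np.std(pts[:,0]-np.polyval(f,pts[:,1])))
hs=cv2.cvtColor(im,cv2.COLOR_BGR2HSV)
for u,v in[(368,200),(312,230),(421,232),(317,288),(411,291)]: print(W[v,u])
c=dict(np.load("side1.npz"));W=xyz(c);Z=W[...,2]
m=(Z>.12)&(Z<.132)&(np.hypot(W[...,0]-.5,W[...,1]-.375)<.05);print("stick side",m.sum())
if m.sum()>4:print(W[m].mean(0),cv2.minAreaRect(W[m][:,:2].astype(np.float32)))
E
```

```text
hub 3846 0.05198011333029779 ((0.5371319651603699, -0.0944792851805687), 0.041372090578079224) [ 0.5417 -0.0905]
rim (array([ 0.5419, -0.0913]), np.float64(0.0874220585094226))
outer (array([ 0.5422, -0.092 ]), np.float64(0.09051289336446029)) 26
spig 1030 0.094377060844963 ((0.5398860573768616, 0.07742444425821304), 0.013867003843188286) [0.5394 0.0769]
box ((0.5399079918861389, 0.06474067270755768), (0.13063442707061768, 0.1497049629688263), 0.7213369011878967)
edge [-0.013   0.4369] 0.0004011931551272813
edge [0.0119 0.6431] 0.006995571900516478
[ 0.5394 -0.0258  0.0521]
[ 0.4866 -0.0546  0.0534]
[ 0.5914 -0.0568  0.0528]
[ 0.491  -0.1156  0.0525]
[ 0.5862 -0.1192  0.0519]
stick side 37
[0.4997 0.374  0.1239] ((0.5000983476638794, 0.37425321340560913), (0.022631555795669556, 0.02800039015710354), 14.480257987976074)
```

Call:
move_arm --commands '[[[10.4, 0.09, 0.86, 0, 0, -0.139], [10.4, 0.09, 0.86, 0, 0, -0.139], [10.4, 0.09, 0.86, 0, 0, -0.139], [10.4, 0.09, 0.86, 0, 0, -0.139], [10.4, 0.09, 0.86, 0, 0, -0.139], [10.4, 0.09, 0.86, 0, 0, -0.139], [10.4, 0.09, 0.86, 0, 0, -0.139], [10.4, 0.09, 0.86, 0, 0, -0.139]]]'

```text
time: 2.75
position: [0.5037, 0.3772, 0.3697]
tool_rot: [0.656, 0.755, 0.0, -0.0]
ft_force: [-0.4, -0.9, -0.7]
grip_width: 0.087
grip_force: 0.0
```

```bash
python3 - <<'E'
from h import *
from rig import *
np.set_printoptions(precision=4,suppress=True)
o=get_obs();print(o["time"],o["position"])
c=camera("wrist");np.savez("wrist2.npz",**c);cv2.imwrite("pics/wrist2.png",c["pixels"]);W=xyz(c);Z=W[...,2]
m=(abs(Z-.125)<.008)&(np.hypot(W[...,0]-.5,W[...,1]-.375)<.04);print("top",m.sum(),W[m].mean(0),cv2.minAreaRect(W[m][:,:2].astype(np.float32)))
m=(abs(Z-.018)<.005)&(np.hypot(W[...,0]-.516,W[...,1]-.382)<.07);print("batt",cv2.minEnclosingCircle(W[m][:,:2].astype(np.float32)))
E
```

```text
2.75 [0.5037 0.3772 0.3697]
top 1301 [0.5008 0.3771 0.1245] ((0.500943660736084, 0.376001238822937), (0.023978352546691895, 0.024050308391451836), 79.09720611572266)
batt ((0.513969361782074, 0.379691481590271), 0.06011607497930527)
```

View pics/wrist2.png

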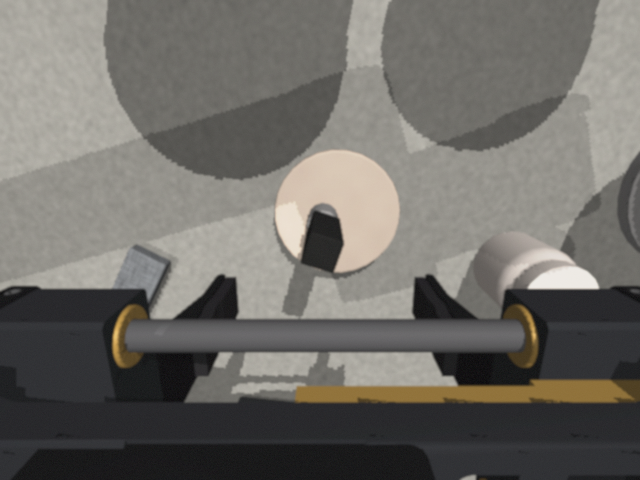

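The stick's top centre is at (0.501,0.376), z 0.1245, 24 mm square, with its flats at 79° yaw; it stands near the batt's centre (338,210). Next I'll work out the approach.

```bash
python3 - <<'E'
from h import *
from rig import *
o=get_obs()
go(o,.501,.376,.33,1.381)
go(o,.501,.376,.247,1.381)
E
```

```text
move [ 0.019 -0.067  0.996] [-0.001  0.001  0.329]
move [ 0.02  -0.065  3.071] [-0.001  0.001  0.329]
```

Call:
move_arm --commands '[[[0.02, -0.066, 0.5, 0, 0, 0.329], [0.02, -0.066, 1.0, 0, 0, 0.329], [0.02, -0.066, 1.0, 0, 0, 0.329], [0.02, -0.066, 1.7, 0, 0, 0.329], [0.02, -0.066, 2.4, 0, 0, 0.329], [0.02, -0.066, 2.8, 0, 0, 0.329], [0.02, -0.066, 3.07, 0, 0, 0.329], [0.02, -0.066, 3.07, 0, 0, 0.329]]]'

```text
time: 3.8
position: [0.501, 0.376, 0.2474]
tool_rot: [0.771, 0.637, -0.0, -0.0]
ft_force: [1.1, 0.4, -0.6]
grip_width: 0.0867
grip_force: 0.0
```

Call:
move_arm --commands '[[[0, 0, 0, 0, 0, 0], [0, 0, 0, 0, 0, 0], [0, 0, 0, 0, 0, 0], [0, 0, 0, 0, 0, 0], [0, 0, 0, 0, 0, 0], [0, 0, 0, 0, 0, 0], [0, 0, 0, 0, 0, 0]]]' --claw 1 --squeeze 50

```text
time: 4.68
position: [0.5008, 0.3763, 0.2475]
tool_rot: [0.771, 0.637, 0.0, 0.0]
ft_force: [0.6, -0.6, 0.7]
grip_width: 0.0252
grip_force: 0.7
```

Call:
move_arm --commands '[[[0, 0, 0, 0, 0, 0], [0, 0, 0, 0, 0, 0], [0, 0, -0.1, 0, 0, 0], [0, 0, -0.6, 0, 0, 0], [0, 0, -1.4, 0, 0, 0], [0, 0, -2.2, 0, 0, 0], [0, 0, -2.8, 0, 0, 0], [0, 0, -2.8, 0, 0, 0]]]'

```text
time: 5.68
position: [0.5012, 0.3765, 0.3617]
tool_rot: [0.771, 0.637, 0.002, 0.001]
ft_force: [-0.2, 0.5, -1.6]
grip_width: 0.0238
grip_force: 50.0
```

```bash
python3 - <<'E'
from h import *
from rig import *
np.set_printoptions(precision=4,suppress=True)
o=get_obs();print(o["position"],o["grip_width"],o["grip_force"])
go(o,.542,-.153,.36,1.381); go(o,.542,-.153,.253,1.381)
Rc=R.from_quat(o["tool_rot"]);C=np.array([.542,-.0918,0])
T=np.radians(-90+15*np.arange(0,49));P=C+.061*np.c_[np.cos(T),np.sin(T),0*T]
for k in range(2):
    i=12*k;print(np.round(Rc.inv().apply(P[i+1:i+13]-P[i])/.04,2)[:,:2].tolist())
c=camera("side");cv2.imwrite("pics/side2.png",c["pixels"])
E
```

```text
[0.5012 0.3765 0.3617] 0.023827445980434635 49.97383425012231
move [-12.808   3.501   0.017] [ 0.004 -0.003 -0.   ]
move [-12.816   3.491   2.692] [ 0.004 -0.003 -0.   ]
[[0.13, 0.38], [0.34, 0.71], [0.64, 0.97], [1.0, 1.15], [1.39, 1.23], [1.79, 1.21], [2.16, 1.08], [2.5, 0.87], [2.76, 0.57], [2.94, 0.21], [3.02, -0.18], [3.0, -0.58]]
[[-0.13, -0.38], [-0.34, -0.71], [-0.64, -0.97], [-1.0, -1.15], [-1.39, -1.23], [-1.79, -1.21], [-2.16, -1.08], [-2.5, -0.87], [-2.76, -0.57], [-2.94, -0.21], [-3.02, 0.18], [-3.0, 0.58]]
```

View pics/side2.png

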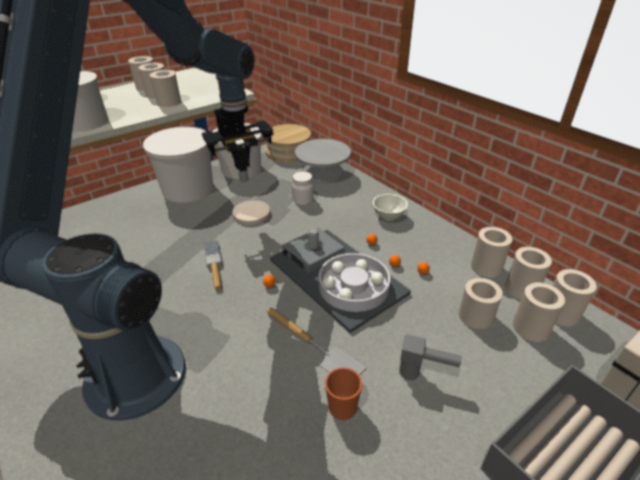

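The side view shows the stick held upright at (240,160), clear of the batt (250,212). Now I'll traverse to the gap in the pan.

Call:
move_arm --commands '[[[-0.6, 0.16, 0, 0, 0, 0], [-1.8, 0.49, 0, 0, 0, 0], [-3.2, 0.87, 0, 0, 0, 0], [-4.6, 1.26, 0, 0, 0, 0], [-6.0, 1.64, 0, 0, 0, 0], [-7.4, 2.02, 0, 0, 0, 0], [-8.8, 2.41, 0, 0, 0, 0], [-10.2, 2.79, 0, 0, 0, 0], [-11.4, 3.12, 0, 0, 0, 0], [-12.3, 3.36, 0, 0, 0, 0], [-12.8, 3.5, 0, 0, 0, 0], [-12.8, 3.5, 0, 0, 0, 0]]]'

```text
time: 7.22
position: [0.5414, -0.1537, 0.3585]
tool_rot: [0.772, 0.636, -0.0, -0.001]
ft_force: [0.0, 0.8, -3.2]
grip_width: 0.0236
grip_force: 50.0
```

```bash
python3 - <<'E'
from h import *
from rig import *
np.set_printoptions(precision=4,suppress=True)
o=get_obs();print(o["time"],o["position"],o["grip_width"],o["grip_force"])
go(o,.542,-.153,.253,1.381)
c=camera("wrist");cv2.imwrite("pics/wrist3.png",c["pixels"])
E
```

```text
7.225 [ 0.5414 -0.1537  0.3585] 0.02362859083225766 49.973501628264785
move [0.017 0.015 2.639] [-0.002 -0.001 -0.002]
```

View pics/wrist3.png

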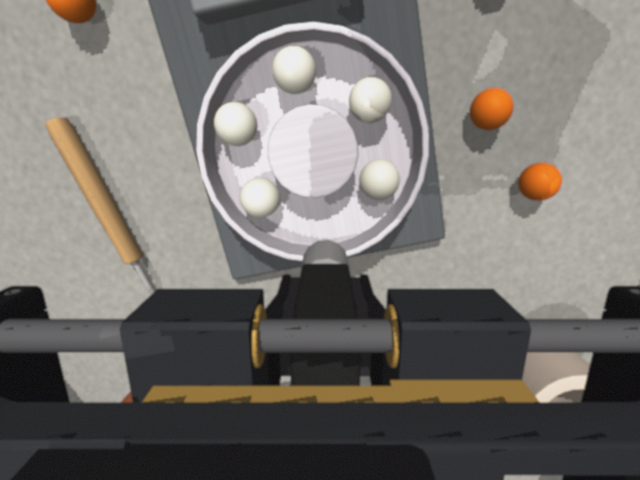

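The foot shows at (325,255) above the gap between the balls at (260,197) and (380,178). Lowering it.

Call:
move_arm --commands '[[[0.01, 0.01, 0.5, 0, 0, 0], [0.01, 0.01, 1.2, 0, 0, 0], [0.01, 0.01, 1.8, 0, 0, 0], [0.01, 0.01, 2.3, 0, 0, 0], [0.01, 0.01, 2.62, 0, 0, 0], [0.01, 0.01, 2.62, 0, 0, 0]]]'

```text
time: 8.02
position: [0.5418, -0.1514, 0.254]
tool_rot: [0.771, 0.637, -0.0, -0.001]
ft_force: [-0.4, -1.0, -2.3]
grip_width: 0.0236
grip_force: 50.0
```

Now stirring, counter-clockwise, half a turn at a time.

Call:
move_arm --commands '[[[0.13, 0.38, 0, 0, 0, 0], [0.34, 0.71, 0, 0, 0, 0], [0.64, 0.97, 0, 0, 0, 0], [1.0, 1.15, 0, 0, 0, 0], [1.39, 1.23, 0, 0, 0, 0], [1.79, 1.21, 0, 0, 0, 0], [2.16, 1.08, 0, 0, 0, 0], [2.5, 0.87, 0, 0, 0, 0], [2.76, 0.57, 0, 0, 0, 0], [2.94, 0.21, 0, 0, 0, 0], [3.02, -0.18, 0, 0, 0, 0], [3.0, -0.58, 0, 0, 0, 0]]]'

```text
time: 9.52
position: [0.5407, -0.0298, 0.2549]
tool_rot: [0.771, 0.637, -0.0, -0.0]
ft_force: [0.3, 0.6, -1.8]
grip_width: 0.0239
grip_force: 50.0
```

```bash
cat > chk.py <<'E'
from h import *
from rig import *
np.set_printoptions(precision=4,suppress=True)
o=get_obs();p=o["position"]-[.542,-.0918,0];print(o["time"],o["position"],"r",np.hypot(*p[:2]),np.degrees(np.arctan2(p[1],p[0])),o["tool_rot"],o["ft_force"],o["grip_width"])
c=camera("scene");W=xyz(c);im=c["pixels"];Z=W[...,2]
m=((im.min(-1)>130)&(Z>.04)&(abs(W[...,0]-.54)<.12)&(abs(W[...,1]+.09)<.12)).astype(np.uint8)
m*=(im.max(-1).astype(int)-im.min(-1)>8).astype(np.uint8)
_,l,s,ce=cv2.connectedComponentsWithStats(m)
for i in range(1,len(s)):
    if s[i,4]>7:
        q=ray(c,*ce[i],.043)-[.542,-.0918,0];print(ce[i],s[i,4],np.round(np.hypot(*q[:2]),3),np.round(np.degrees(np.arctan2(q[1],q[0]))))
cv2.imwrite("pics/s.png",cv2.resize(im[220:340,220:420],None,fx=4,fy=4))
E
python3 chk.py
```

```text
9.525 [ 0.5407 -0.0298  0.2549] r 0.06198971800351997 91.21294353981246 [ 0.7709  0.6369 -0.0001 -0.0001] [ 0.2552  0.6294 -1.8104] 0.02389833451600894
[288.5  243.25] 16 0.075 177.0
[294.9231 245.6154] 13 0.069 165.0
```

View pics/s.png

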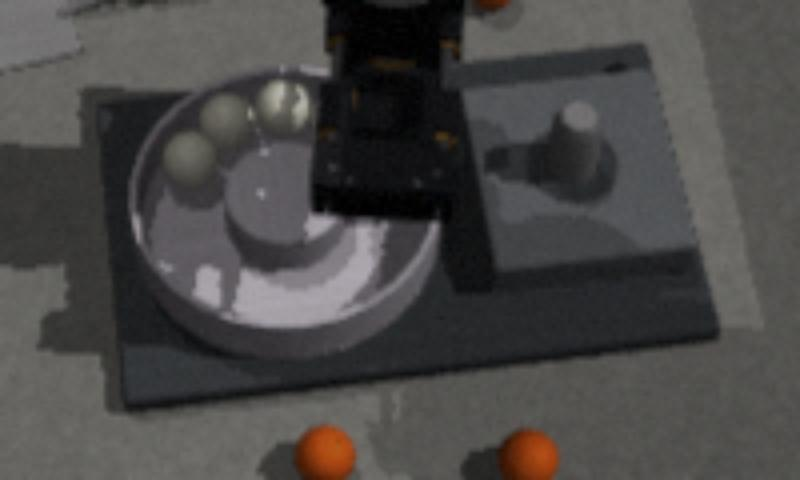

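The balls are bunched ahead of the foot, with the leading ones at (190,158), (225,118) and (285,105) in the crop. Continuing.

Call:
move_arm --commands '[[[-0.13, -0.38, 0, 0, 0, 0], [-0.34, -0.71, 0, 0, 0, 0], [-0.64, -0.97, 0, 0, 0, 0], [-1.0, -1.15, 0, 0, 0, 0], [-1.39, -1.23, 0, 0, 0, 0], [-1.79, -1.21, 0, 0, 0, 0], [-2.16, -1.08, 0, 0, 0, 0], [-2.5, -0.87, 0, 0, 0, 0], [-2.76, -0.57, 0, 0, 0, 0], [-2.94, -0.21, 0, 0, 0, 0], [-3.02, 0.18, 0, 0, 0, 0], [-3.0, 0.58, 0, 0, 0, 0]]]'

```text
time: 11.08
position: [0.5432, -0.1535, 0.2547]
tool_rot: [0.771, 0.637, 0.0, 0.0]
ft_force: [0.5, -0.7, -2.0]
grip_width: 0.0236
grip_force: 50.0
```

Call:
move_arm --commands '[[[0.13, 0.38, 0, 0, 0, 0], [0.34, 0.71, 0, 0, 0, 0], [0.64, 0.97, 0, 0, 0, 0], [1.0, 1.15, 0, 0, 0, 0], [1.39, 1.23, 0, 0, 0, 0], [1.79, 1.21, 0, 0, 0, 0], [2.16, 1.08, 0, 0, 0, 0], [2.5, 0.87, 0, 0, 0, 0], [2.76, 0.57, 0, 0, 0, 0], [2.94, 0.21, 0, 0, 0, 0], [3.02, -0.18, 0, 0, 0, 0], [3.0, -0.58, 0, 0, 0, 0]]]'

```text
time: 12.58
position: [0.5407, -0.0298, 0.2549]
tool_rot: [0.771, 0.637, -0.0, -0.0]
ft_force: [1.6, 0.7, -1.7]
grip_width: 0.0235
grip_force: 50.0
```

```bash
python3 chk.py
```

```text
12.575 [ 0.5407 -0.0298  0.2549] r 0.062000962597158385 91.20233965774456 [ 0.771   0.6369 -0.     -0.0001] [ 1.5614  0.6673 -1.6694] 0.023512720327460764
[288.6    243.2667] 15 0.075 177.0
[295.     245.7647] 17 0.068 165.0
```

Call:
move_arm --commands '[[[-0.13, -0.38, 0, 0, 0, 0], [-0.34, -0.71, 0, 0, 0, 0], [-0.64, -0.97, 0, 0, 0, 0], [-1.0, -1.15, 0, 0, 0, 0], [-1.39, -1.23, 0, 0, 0, 0], [-1.79, -1.21, 0, 0, 0, 0], [-2.16, -1.08, 0, 0, 0, 0], [-2.5, -0.87, 0, 0, 0, 0], [-2.76, -0.57, 0, 0, 0, 0], [-2.94, -0.21, 0, 0, 0, 0], [-3.02, 0.18, 0, 0, 0, 0], [-3.0, 0.58, 0, 0, 0, 0]]]'

```text
time: 14.12
position: [0.5432, -0.1535, 0.2547]
tool_rot: [0.771, 0.637, 0.0, 0.0]
ft_force: [-1.0, -0.0, -2.8]
grip_width: 0.0236
grip_force: 50.0
```

Call:
move_arm --commands '[[[0.13, 0.38, 0, 0, 0, 0], [0.34, 0.71, 0, 0, 0, 0], [0.64, 0.97, 0, 0, 0, 0], [0.64, 0.97, 0, 0, 0, 0], [0.64, 0.97, 0, 0, 0, 0], [0.5, 0.85, -0.1, 0, 0, 0], [0.5, 0.85, -0.6, 0, 0, 0], [0.5, 0.85, -1.3, 0, 0, 0], [0.5, 0.85, -2.1, 0, 0, 0], [0.5, 0.85, -2.7, 0, 0, 0], [0.5, 0.85, -2.8, 0, 0, 0]]]'

```text
time: 15.5
position: [0.5789, -0.1401, 0.3688]
tool_rot: [0.771, 0.637, 0.001, 0.002]
ft_force: [0.2, -0.3, -1.9]
grip_width: 0.0237
grip_force: 50.0
```

```bash
python3 chk.py; python3 - <<'E'
from h import *
from rig import *
o=get_obs()
go(o,.511,.378,.362,1.381)
c=camera("side");im=c["pixels"];a=im[220:380,240:440];cv2.imwrite("pics/b.png",cv2.resize(np.vstack([a,camera("wrist")["pixels"][0:300:2,0:400:2]]),None,fx=1.9,fy=1.9))
E
```

```text
15.5 [ 0.5789 -0.1401  0.3688] r 0.060783197383732786 -52.5677980174791 [0.7712 0.6366 0.0008 0.0018] [ 0.2081 -0.2506 -1.9105] 0.02365509281402965
[312.3256 252.186 ] 43 0.071 127.0
[285.9048 260.8095] 21 0.027 -163.0
[320.4103 264.2564] 39 0.072 95.0
[287.7241 270.8966] 29 0.007 -65.0
[282.9091 274.    ] 11 0.021 -61.0
[319.3611 276.5556] 36 0.07 67.0
[313.2692 287.5385] 26 0.072 40.0
[298.0566 294.7547] 53 0.071 8.0
move [12.391 -4.118  0.135] [ 0.002  0.001 -0.001]
```

View pics/b.png

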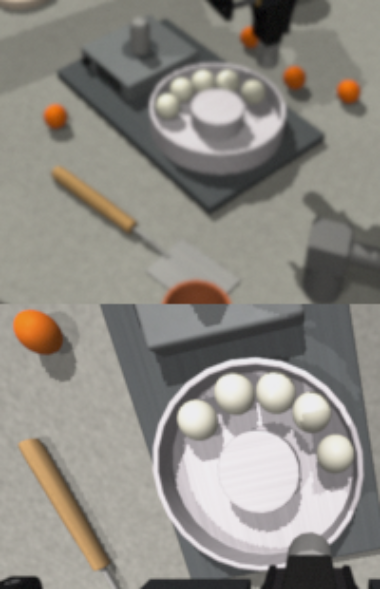

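All five balls are in the pan, bunched at its upper right. Carrying the stick back to the batt.

Call:
move_arm --commands '[[[0.6, -0.2, 0, 0, 0, 0], [1.8, -0.6, 0, 0, 0, 0], [3.2, -1.06, 0, 0, 0, 0], [4.6, -1.53, 0, 0, 0, 0], [6.0, -1.99, 0, 0, 0, 0], [7.4, -2.46, 0, 0, 0, 0], [8.8, -2.92, 0, 0, 0, 0], [10.2, -3.39, 0, 0, 0, 0], [11.4, -3.79, 0, 0, 0, 0], [12.1, -4.02, 0, 0, 0, 0], [12.4, -4.12, 0.1, 0, 0, 0], [12.4, -4.12, 0.1, 0, 0, 0]]]'

```text
time: 17.15
position: [0.51, 0.3792, 0.3613]
tool_rot: [0.77, 0.637, -0.002, -0.0]
ft_force: [-0.4, 0.4, -2.5]
grip_width: 0.0236
grip_force: 50.0
```

```bash
python3 - <<'E'
from h import *
from rig import *
np.set_printoptions(precision=4,suppress=True)
o=get_obs();print(o["time"],o["position"],o["tool_rot"])
go(o,.511,.378,.249,1.381)
c=camera("side");cv2.imwrite("pics/s3.png",c["pixels"][80:240,160:320])
E
```

```text
17.15 [0.51   0.3792 0.3613] [ 0.7705  0.6375 -0.0016 -0.0002]
move [-0.019  0.038  2.807] [-0.002  0.002  0.001]
```

Call:
move_arm --commands '[[[0, 0.03, 0.7, 0, 0, 0], [0, 0.03, 1.4, 0, 0, 0], [0, 0.03, 2.0, 0, 0, 0], [0, 0.03, 2.4, 0, 0, 0], [0, 0.03, 2.6, 0, 0, 0], [0, 0.03, 2.7, 0, 0, 0], [0, 0.03, 2.78, 0, 0, 0], [0, 0.03, 2.83, 0, 0, 0], [0, 0.03, 2.83, 0, 0, 0]]]'

```text
time: 18.32
position: [0.5122, 0.3787, 0.2498]
tool_rot: [0.771, 0.637, 0.0, 0.0]
ft_force: [0.3, -0.2, -1.7]
grip_width: 0.0238
grip_force: 50.0
```

Call:
move_arm --commands '[[[0, 0, 0.03, 0, 0, 0], [0, 0, 0.06, 0, 0, 0], [0, 0, 0.06, 0, 0, 0]]]'

```text
time: 18.7
position: [0.5123, 0.3786, 0.2475]
tool_rot: [0.771, 0.637, 0.0, 0.0]
ft_force: [-0.7, 0.2, -0.0]
grip_width: 0.0238
grip_force: 50.0
```

Contact is made and the weight has come off. Releasing with part of the opening first, then fully, then up.

Call:
move_arm --commands '[[[0, 0, 0, 0, 0, 0], [0, 0, 0, 0, 0, 0], [0, 0, 0, 0, 0, 0], [0, 0, 0, 0, 0, 0]]]' --claw 0

```text
time: 19.2
position: [0.5123, 0.3786, 0.2471]
tool_rot: [0.771, 0.637, 0.0, -0.0]
ft_force: [0.2, 0.1, -0.1]
grip_width: 0.0431
grip_force: 0.0
```

Call:
move_arm --commands '[[[0, 0, -0.3, 0, 0, 0], [0, 0, -0.9, 0, 0, 0], [0, 0, -1.8, 0, 0, 0], [0, 0, -2.6, 0, 0, 0], [0, 0, -3.0, 0, 0, 0]]]' --claw -1

```text
time: 19.82
position: [0.5125, 0.3788, 0.37]
tool_rot: [0.771, 0.637, 0.002, 0.0]
ft_force: [0.2, 0.1, -0.2]
grip_width: 0.0836
grip_force: 0.0
```

```bash
python3 - <<'E'
from h import *
from rig import *
np.set_printoptions(precision=4,suppress=True)
o=get_obs();print(o["time"],o["position"])
c=camera("wrist");W=xyz(c);Z=W[...,2]
m=(abs(Z-.125)<.008)&(np.hypot(W[...,0]-.512,W[...,1]-.378)<.04);print("top",m.sum(),W[m].mean(0),np.percentile(Z[m],[2,50,98]),cv2.minAreaRect(W[m][:,:2].astype(np.float32)))
# nozzle from side view
c=camera("side");W=xyz(c);Z=W[...,2];d=np.hypot(W[...,0]-.48,W[...,1]+.38)
m=(d<.12)&(abs(Z-.095)<.004);p=W[m][:,:2].astype(np.float32);r=cv2.minAreaRect(p);print("head side",m.sum(),r,cv2.boxPoints(r))
go(o,.50,-.37,.40,2.16)
E
```

```text
19.825 [0.5125 0.3788 0.37  ]
top 1272 [0.5122 0.38   0.1245] [0.1184 0.1248 0.1262] ((0.5120049715042114, 0.3790340721607208), (0.023526625707745552, 0.024016473442316055), 79.66646575927734)
head side 372 ((0.4696900546550751, -0.35800081491470337), (0.04415134713053703, 0.04353015497326851), 33.3768424987793) [[ 0.4393 -0.352 ]
 [ 0.4632 -0.3883]
 [ 0.5001 -0.364 ]
 [ 0.4762 -0.3277]]
move [-18.439   3.229  -0.786] [ 0.004 -0.001 -0.779]
```

The stick stands upright at (0.512,0.379). The nozzle's head is at (0.470,-0.358) with a clean 44×44 mm fit and its axis at 33.4°. Moving over to it.

Call:
move_arm --commands '[[[-1.2, 0.16, -0.27, 0, 0, -0.1], [-2.7, 0.36, -0.27, 0, 0, -0.2], [-4.2, 0.56, -0.27, 0, 0, -0.3], [-5.7, 0.76, -0.27, 0, 0, -0.4], [-7.2, 0.96, -0.27, 0, 0, -0.5], [-8.7, 1.16, -0.27, 0, 0, -0.6], [-10.2, 1.36, -0.27, 0, 0, -0.7], [-11.7, 1.56, -0.27, 0, 0, -0.773], [-13.2, 1.76, -0.27, 0, 0, -0.773], [-14.7, 1.96, -0.27, 0, 0, -0.773], [-16.2, 2.16, -0.27, 0, 0, -0.773], [-17.5, 2.34, -0.27, 0, 0, -0.773]]]'

```text
time: 21.42
position: [0.4712, -0.3287, 0.3764]
tool_rot: [0.475, 0.88, 0.0, -0.001]
ft_force: [-0.8, -0.2, 0.1]
grip_width: 0.0872
grip_force: 0.0
```

```bash
python3 - <<'E'
from h import *
from rig import *
np.set_printoptions(precision=4,suppress=True)
o=get_obs();print(o["time"],o["position"])
go(o,.470,-.358,.38,2.154)
c=camera("wrist");W=xyz(c);Z=W[...,2];d=np.hypot(W[...,0]-.48,W[...,1]+.38)
m=(d<.12)&(abs(Z-.095)<.004);p=W[m][:,:2].astype(np.float32);r=cv2.minAreaRect(p);print("head",m.sum(),r,p.mean(0))
c=camera("scene");W=xyz(c);Z=W[...,2]
m=(Z>.09)&(Z<.1)&(abs(W[...,1]-.08)<.03)&(abs(W[...,0]-.54)<.03);p=W[m][:,:2];print("spig",m.sum(),cv2.minEnclosingCircle(p.astype(np.float32)),p.mean(0))
E
```

```text
21.425 [ 0.4712 -0.3287  0.3764]
move [-0.597 -0.427 -0.09 ] [-0.    -0.002 -0.001]
head 2907 ((0.4699409306049347, -0.3588199317455292), (0.04393715411424637, 0.04374220594763756), 33.79300308227539) [ 0.4695 -0.3578]
spig 79 ((0.5433527231216431, 0.07893971353769302), 0.013882667757570744) [0.5448 0.0776]
```

Call:
move_arm --commands '[[[-0.6, -0.43, 0.3, 0, 0, 0], [-0.6, -0.43, 0.6, 0, 0, 0], [-0.6, -0.43, 1.0, 0, 0, 0], [-0.6, -0.43, 1.7, 0, 0, 0], [-0.6, -0.43, 2.4, 0, 0, 0], [-0.6, -0.43, 3.0, 0, 0, 0], [-0.6, -0.43, 3.4, 0, 0, 0], [-0.6, -0.43, 3.43, 0, 0, 0], [-0.6, -0.43, 3.43, 0, 0, 0]]]'

```text
time: 22.65
position: [0.4711, -0.3559, 0.2411]
tool_rot: [0.474, 0.881, -0.0, 0.0]
ft_force: [0.9, -0.4, -0.3]
grip_width: 0.0866
grip_force: 0.0
```

Call:
move_arm --commands '[[[0, 0, 0, 0, 0, 0], [0, 0, 0, 0, 0, 0], [0, 0, 0, 0, 0, 0], [0, 0, 0, 0, 0, 0], [0, 0, 0, 0, 0, 0], [0, 0, 0, 0, 0, 0]]]' --claw 1 --squeeze 25

```text
time: 23.4
position: [0.4708, -0.356, 0.2408]
tool_rot: [0.474, 0.88, -0.0, -0.0]
ft_force: [1.3, 0.1, 0.5]
grip_width: 0.0437
grip_force: 25.0
```

Call:
move_arm --commands '[[[0, 0, 0, 0, 0, 0], [0, 0, -0.2, 0, 0, 0], [0, 0, -0.8, 0, 0, 0], [0, 0, -1.7, 0, 0, 0], [0, 0, -2.6, 0, 0, 0], [0, 0, -3.2, 0, 0, 0], [0, 0, -3.4, 0, 0, 0], [0, 0, -3.4, 0, 0, 0]]]'

```text
time: 24.4
position: [0.4707, -0.3559, 0.3768]
tool_rot: [0.474, 0.88, -0.0, 0.0]
ft_force: [-0.3, 0.9, -1.2]
grip_width: 0.0438
grip_force: 24.9
```

```bash
python3 - <<'E'
from h import *
from rig import *
np.set_printoptions(precision=4,suppress=True)
o=get_obs();print(o["time"],o["position"],o["grip_width"],o["grip_force"],o["q"])
go(o,.540,.078,.373,1.5835)
E
```

```text
24.4 [ 0.4707 -0.3559  0.3768] 0.043823830405202886 24.949060141025257 [-0.8366  0.5135  1.5517 -0.      1.0763 -1.4196]
move [8.1   7.418 0.094] [0.   0.   0.57]
```

Call:
move_arm --commands '[[[0.5, 0.46, 0, 0, 0, 0.05], [1.4, 1.28, 0, 0, 0, 0.12], [2.4, 2.2, 0, 0, 0, 0.2], [3.4, 3.11, 0, 0, 0, 0.28], [4.4, 4.03, 0, 0, 0, 0.36], [5.4, 4.95, 0, 0, 0, 0.44], [6.4, 5.86, 0, 0, 0, 0.5], [7.2, 6.6, 0, 0, 0, 0.54], [7.8, 7.14, 0, 0, 0, 0.57], [8.1, 7.42, 0, 0, 0, 0.57], [8.1, 7.42, 0, 0, 0, 0.57]]]'

```text
time: 25.78
position: [0.5401, 0.0783, 0.3759]
tool_rot: [0.702, 0.712, -0.001, -0.001]
ft_force: [-0.2, -0.4, -0.6]
grip_width: 0.0437
grip_force: 24.9
```

```bash
python3 - <<'E'
from h import *
from rig import *
np.set_printoptions(precision=4,suppress=True)
o=get_obs();print(o["time"],o["position"],o["tool_rot"])
cs={n:camera(n) for n in("scene","side","wrist")}
for n,c in cs.items():
    W=xyz(c);Z=W[...,2];np.savez("n_"+n+".npz",**c)
    m=(abs(W[...,0]-.54)<.03)&(abs(W[...,1]-.078)<.03)
    q=m&(Z>.1)&(Z<.19)
    s=m&(abs(Z-.094)<.004);print(n,q.sum(),s.sum(),W[s].mean(0) if s.any() else"")
    if q.sum()>20:
        for z0 in np.arange(.13,.19,.01):
            k=m&(abs(Z-z0)<.005)
            if k.sum()>5: print("  %.3f"%z0,k.sum(),W[k].min(0)[:2],W[k].max(0)[:2])
a=cs["side"]["pixels"][180:340,250:410];b=cs["scene"]["pixels"][180:340,280:440]
cv2.imwrite("pics/n.png",cv2.resize(np.hstack([a,b]),None,fx=2.5,fy=2.5,interpolation=cv2.INTER_CUBIC))
E
```

```text
25.775 [0.5401 0.0783 0.3759] [ 0.7017  0.7124 -0.0007 -0.0005]
scene 187 67 [0.5446 0.0775 0.0946]
  0.140 41 [0.5346 0.0546] [0.5632 0.0962]
  0.150 47 [0.5432 0.0547] [0.563  0.0947]
  0.160 50 [0.542  0.0547] [0.5642 0.0935]
  0.170 31 [0.5324 0.0543] [0.5656 0.0841]
  0.180 11 [0.5408 0.0543] [0.5549 0.0609]
side 268 38 [0.5391 0.0764 0.0939]
  0.140 45 [0.5155 0.0525] [0.5491 0.0855]
  0.150 53 [0.5174 0.0505] [0.5494 0.0835]
  0.160 47 [0.5165 0.0528] [0.5501 0.0819]
  0.170 53 [0.5166 0.0528] [0.5512 0.0845]
  0.180 51 [0.5171 0.0521] [0.5502 0.0795]
wrist 1491 190 [0.5406 0.0865 0.093 ]
  0.140 205 [0.5181 0.0819] [0.5586 0.0965]
  0.150 270 [0.5184 0.0825] [0.5589 0.0965]
  0.160 287 [0.5187 0.083 ] [0.5582 0.0964]
  0.170 318 [0.5207 0.086 ] [0.5562 0.0964]
  0.180 290 [0.5233 0.09  ] [0.5531 0.0966]
```

View pics/n.png

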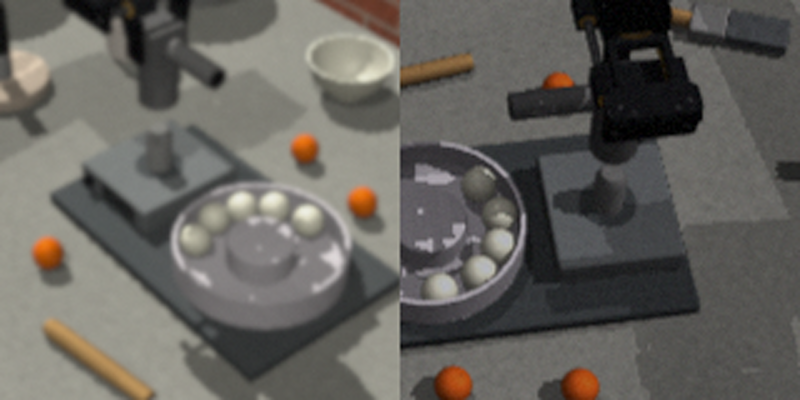

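The nozzle hangs upright above the spigot, with its spout towards the pan. I'll fit circles of known radius to the sleeve and the spigot shaft in each view, to get their offset.

```bash
python3 - <<'E'
from h import *
from scipy.optimize import least_squares
np.set_printoptions(precision=4,suppress=True)
def f(p,r,c0):
    s=least_squares(lambda c:np.hypot(*(p-c[:2]).T)-r,c0,loss="soft_l1",f_scale=.001);return s.x,np.sqrt(np.median(s.fun**2))
for n in("scene","side","wrist","w1","s0"):
    fn={"w1":"wrist1.npz","s0":"side1.npz"}.get(n,f"n_{n}.npz")
    c=dict(np.load(fn));W=xyz(c);Z=W[...,2];d=np.hypot(W[...,0]-.54,W[...,1]-.078)
    print(n)
    for nm,a,b,r in(("sleeve lo",.139,.16,.022),("sleeve hi",.16,.185,.022),("spigot",.05,.083,.015)):
        k=(d<.032)&(Z>a)&(Z<b)
        if nm=="spigot":k&=d<.022
        if k.sum()>15:print(" ",nm,k.sum(),*f(W[k][:,:2],r,[.54,.078]))
    k=(d<.022)&(Z>.0915)&(Z<.099)
    if k.sum()>15:print("  top",k.sum(),*f(W[k][:,:2],0,[.54,.078]))
E
```

```text
scene
  sleeve lo 106 [0.5397 0.0766] 0.000573783382416321
  sleeve hi 67 [0.5403 0.0765] 0.0007460130966049222
  spigot 104 [0.5415 0.0789] 0.0008294790034059013
  top 72 [0.5449 0.0776] 0.008892521798411197
side
  sleeve lo 102 [0.5396 0.0764] 0.0011005330432744289
  sleeve hi 130 [0.5397 0.0764] 0.0009270801959867071
  spigot 107 [0.5415 0.0799] 0.0008713775715349596
  top 32 [0.5394 0.0771] 0.007977495992025579
wrist
  sleeve lo 563 [0.5387 0.0739] 0.0001426437623785505
  sleeve hi 752 [0.5389 0.0739] 0.00015599119175637604
  spigot 258 [0.5401 0.0773] 0.00012062923916389233
  top 134 [0.5405 0.0867] 0.004445762751905157
w1
  spigot 190 [0.5404 0.0779] 0.0001112002821482475
  top 803 [0.5397 0.0774] 0.008078623642995083
s0
  spigot 104 [0.5412 0.0795] 0.0008838761462591831
  top 34 [0.5391 0.0774] 0.007668484229054212
```

Call:
move_arm --commands '[[[0.08, 0.035, 0, 0, 0, 0], [0.08, 0.035, 0.3, 0, 0, 0], [0.08, 0.035, 0.6, 0, 0, 0], [0.08, 0.035, 0.85, 0, 0, 0], [0.08, 0.035, 0.85, 0, 0, 0], [0.08, 0.035, 0.85, 0, 0, 0]]]'

```text
time: 26.68
position: [0.5417, 0.0811, 0.3427]
tool_rot: [0.702, 0.712, 0.0, 0.0]
ft_force: [1.1, 0.5, -1.5]
grip_width: 0.044
grip_force: 24.9
```

```bash
python3 - <<'E'
from h import *
from rig import *
from scipy.optimize import least_squares
np.set_printoptions(precision=4,suppress=True)
o=get_obs();print(o["time"],o["position"],o["tool_rot"])
def f(p,r,c0): return least_squares(lambda c:np.hypot(*(p-c[:2]).T)-r,c0,loss="soft_l1",f_scale=.001).x
for n in("wrist","side"):
    c=camera(n);W=xyz(c);Z=W[...,2];d=np.hypot(W[...,0]-.54,W[...,1]-.078)
    k=(d<.032)&(Z>.106)&(Z<.15);g=(d<.022)&(Z>.05)&(Z<.083)
    a=f(W[k][:,:2],.022,[.54,.078]);b=f(W[g][:,:2],.015,[.54,.078]);print(n,k.sum(),g.sum(),a,b,b-a, np.nanmin(Z[(d<.03)&(Z>.097)]))
E
```

```text
26.675 [0.5417 0.0811 0.3427] [0.7025 0.7117 0.0001 0.0001]
wrist 1262 202 [0.5407 0.0781] [0.5401 0.0774] [-0.0006 -0.0007] 0.10180492797015607
side 214 105 [0.5419 0.0804] [0.541  0.0799] [-0.0009 -0.0005] 0.10179954427001858
```

Call:
move_arm --commands '[[[-0.015, -0.018, 0.05, 0, 0, 0], [-0.015, -0.018, 0.15, 0, 0, 0], [-0.015, -0.018, 0.27, 0, 0, 0], [-0.015, -0.018, 0.39, 0, 0, 0], [-0.015, -0.018, 0.51, 0, 0, 0], [-0.015, -0.018, 0.63, 0, 0, 0], [-0.015, -0.018, 0.75, 0, 0, 0], [-0.015, -0.018, 0.87, 0, 0, 0], [-0.015, -0.018, 0.99, 0, 0, 0], [-0.015, -0.018, 1.11, 0, 0, 0], [-0.015, -0.018, 1.23, 0, 0, 0], [-0.015, -0.018, 1.3, 0, 0, 0]]]'

```text
time: 28.28
position: [0.5408, 0.0804, 0.2904]
tool_rot: [0.702, 0.712, -0.0, -0.0]
ft_force: [0.8, -0.0, -1.0]
grip_width: 0.0435
grip_force: 24.9
```

Sliding down freely. I'll go on to contact.

Call:
move_arm --commands '[[[0, 0, 0.05, 0, 0, 0], [0, 0, 0.1, 0, 0, 0], [0, 0, 0.15, 0, 0, 0], [0, 0, 0.15, 0, 0, 0]]]'

```text
time: 28.78
position: [0.5408, 0.0805, 0.2857]
tool_rot: [0.702, 0.712, 0.0, 0.0]
ft_force: [-1.1, 0.3, 4.9]
grip_width: 0.0438
grip_force: 25.0
```

Seated, with 5 N of contact at the expected height. Releasing.

Call:
move_arm --commands '[[[0, 0, 0, 0, 0, 0], [0, 0, 0, 0, 0, 0], [0, 0, 0, 0, 0, 0], [0, 0, 0, 0, 0, 0], [0, 0, 0, 0, 0, 0]]]' --claw -1

```text
time: 29.4
position: [0.5409, 0.0804, 0.2847]
tool_rot: [0.702, 0.712, -0.0, -0.0]
ft_force: [0.4, -0.8, -0.3]
grip_width: 0.0835
grip_force: 0.0
```

Call:
move_arm --commands '[[[0, 0, -0.3, 0, 0, 0], [0, 0, -0.9, 0, 0, 0], [0, 0, -1.8, 0, 0, 0], [0, 0, -2.7, 0, 0, 0], [0, 0, -3.2, 0, 0, 0], [0, 0, -3.2, 0, 0, 0], [0, 0, -3.2, 0, 0, 0]]]'

```text
time: 30.28
position: [0.5404, 0.0805, 0.4123]
tool_rot: [0.702, 0.712, -0.0, -0.0]
ft_force: [0.5, 0.6, -0.9]
grip_width: 0.0873
grip_force: 0.0
```

```bash
python3 - <<'E'
from h import *
from rig import *
np.set_printoptions(precision=4,suppress=True)
o=get_obs();print(o["time"],o["position"],o["ft_force"],o["grip_width"])
for n in("wrist","side"):
    c=camera(n);W=xyz(c);Z=W[...,2]
    k=(np.hypot(W[...,0]-.54,W[...,1]-.078)<.04)&(Z>.134)&(Z<.15)
    print(n,"head",k.sum(),np.percentile(Z[k],[5,50,95]),cv2.minAreaRect(W[k][:,:2].astype(np.float32)))
    k=(abs(W[...,0]-.54)<.03)&(W[...,1]>-.03)&(W[...,1]<.04)&(Z>.12)&(Z<.14)
    print(" spout",k.sum(),W[k].mean(0),W[k][:,1].min(),Z[k].max())
    k=(np.hypot(W[...,0]-.512,W[...,1]-.379)<.03)&(Z>.115)&(Z<.13)
    if k.any():print(" stick",W[k].mean(0))
    cv2.imwrite(f"pics/end_{n}.png",c["pixels"])
E
```

```text
30.275 [0.5404 0.0805 0.4123] [ 0.4912  0.6493 -0.9195] 0.08732190658521687
wrist head 3351 [0.138  0.1398 0.141 ] ((0.5397761464118958, 0.07433584332466125), (0.04404475539922714, 0.05158708244562149), 0.8546477556228638)
 spout 1006 [0.5404 0.0246 0.1294] 0.0059925397391974045 0.1336172843850526
side head 182 [0.1346 0.1393 0.1416] ((0.538987398147583, 0.07391160726547241), (0.04510432854294777, 0.05345489829778671), 3.2372617721557617)
 spout 158 [0.5369 0.0076 0.1278] -0.01810481690710488 0.13370286163234715
 stick [0.5108 0.3759 0.122 ]
```

View pics/end_side.png

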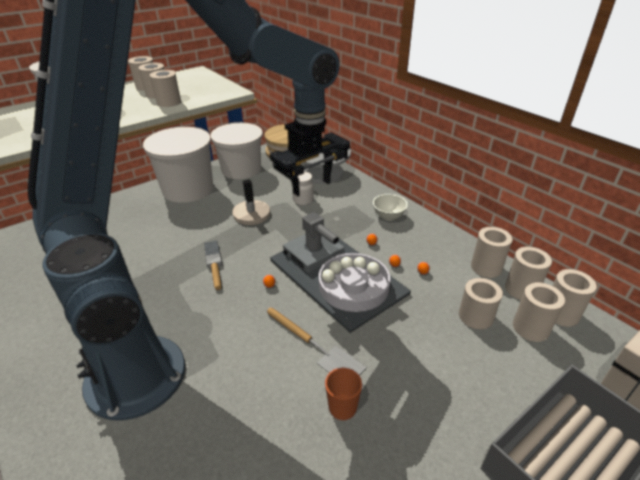

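The nozzle is seated (head top at 0.140 m), the stick stands on the batt at (250,210), all the balls are in the pan, and the gripper is clear.

```bash
python3 -c "
from rig import *
print(hand_in())"
```

```text
the job is handed in; nothing more can be done
None
```

The job is handed in (no verdict came back): I stirred the balls just over two turns and all five are still in the pan, the stick stands upright on the batt, and the nozzle is fully down on the spigot pointing at the pan's middle.

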